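Tug-test the latched cassette, then invert it

ROBOT

A 6-joint arm with a two-finger parallel gripper is mounted at the origin on the work surface. World frame = base frame: x ahead of the robot, y to its left, z up, the work surface at z = 0. Lengths are in m, angles in degrees, forces in N, time in s.
With the tool pointing down it reaches from about 0.4 to 0.825 m from the base axis. Payload 7 kg.
Tool frame: the origin (TCP) lies at the very end of the fingers, on their centre line; the grasp point (between the pads) lies 19 mm behind it; x points along the fingers, y is the direction in which the jaws open and shut, and the axes are right-handed (so a half turn about x gives the same grasp; the last joint's range is limited). The gripper opens to 88 mm and grips with 3 to 60 N. Pads are 19 mm wide; open, the fingers measure 130 mm over their backs; the gripper's body (78 mm by 193 mm) begins 47 mm behind the grasp point.
Start: joints at [-58.894, 20.546, 0.682, 0, -70.136, -16.507], TCP at [0.17, -0.653, 0.227] pointing down, gripper open.
Joint ranges: [-176.03, 176.03], [-82.01, 121.73], [-58.28, 71.71], [-173.87, 95.51], [-174.79, -0.11], [-173.66, 173.66]. Speed limits (degrees/s): [136.94, 136.94, 172.46, 180, 180, 180].

INTERFACE

Orientations are given as [roll, pitch, yaw] about the fixed x, y, z axes, in that order (R = Rz(yaw) Ry(pitch) Rx(roll)).
In Python, from plant import monitor, eyes, ticket gives the robot as it stands. The module is installed in compiled form; this text tells all that it offers.
- The arm moves only by the shell command python3 -m crank 'ROWS'. ROWS is JSON, a list of rows, each an object with "linear": the shift along the world's x, y, z in units of 60 mm (1.0 is 60 mm), a list of three; "rot": the turn, a rotation vector about the world's x, y, z in units of 5 degrees (1.0 is 5 degrees), a list of three; "hand": the opening, from 0 (shut) to 1 (fully open). In form: [{"linear": [tx, ty, tz], "rot": [ax, ay, az], "hand": hand}, ...]. A call has 1 to 20 rows; each row shifts and turns the pose as measured when the row begins; what a row does not reach is not made up. A row lasts 1/8 s, in which the tool goes at most 62.5 mm and 10.7 degrees, less where a joint would pass 70% of its speed; a pose out of reach is approached as far as the arm can. A call is refused whole if a number of a shift passes 1 or a number of a turn 1, either way. A call with a gripper value outside its range is refused whole. The fingers move at their own pace and stop on an object; the grip force is fixed at half the most. Time passes only in rows, so rows that do not move let the fingers close. It gives the time, the measured TCP pose, the force and the opening at its end, in the units of the state.
- monitor.get_obs(): the state, without advancing time (a new reading comes with each control period).
- eyes.snapshot(name): name is "scene" or "side" or "wrist"; returns a dict with "image" (400x640x3 uint8, red, green, blue), "depth" (400x640 float32, m along the optical axis (not along the pixel's ray), 0 where there is no reading), "K" (3x3 intrinsics, pixels), "camera_from_world" (4x4, takes a point from world to camera coordinates); the wrist camera has in their place "hand_eye" (4x4, takes a point from camera to tool coordinates, whose origin is the TCP and whose axes are the tool frame's). Camera axes: x right, y up, looking along -z (the intrinsics and any distortion apply to the point x, -y, -z); pixel columns grow to the right and rows downward; lengths in m; the calibration is good to about 2 mm. A picture is of the moment at which its call begins: read the wrist's pose just before it.
- ticket.close_job(): hands the job in, once; it reports no verdict.
The state is a dict: "clock": time; "joint_pos": joint angles; "qvel": joint speeds; "tau": joint torques, N m; "tool_pos": TCP position; "orientation": TCP orientation; "force": force on the tool from outside, world axes, zero at the start; "moment": the same for the moment, N m; "opening": finger opening in m.
Only numpy, scipy, OpenCV 4.12 (cv2) and the standard library are available. Lean on these libraries where they do the work, as an engineer would, in place of code of your own. Each camera call takes 0.05 s, during which the arm holds its last target.

TASK

The sample cassette clipped into the tilting cradle is to be mixed by turning it over. First tug the cassette straight up by its handle until its catches stop it, to be sure they hold, and let it settle back; then swing the cradle's crank over the top to the far stop, so that the cassette hangs fully upside down, and leave it there. Leave alone the identical spare cassette that stands loose on the bench.

Things in the scene. Friction and masses are not known exactly. Their poses are not given: they have to be found in the camera images.
- stand: Grey stand of the cradle, fixed to the bench, 150 x 142 mm in plan. Origin: centre of its underside on the bench, z up. The cradle's tilting axis runs along its y, 95 mm above the origin, on two posts 110 mm high, 56 to 65 mm either side. Its -x side faces the robot, within 25 degrees.
- cassette_handle (a point): Centre of the black handle bar on the cassette in the cradle (white box and lid, 74 x 84 mm, 41 mm high). Bar: 12 x 12 mm, 62 mm long along this point's y, the stand's y; legs 50 mm apart inside. It stands 38 mm above the lid, 27 mm above the tops of the catches beside the lid, and, with the cassette upright, 56 mm above the tilting axis, z up.
- cassette (a joint): Lift (m) of the cassette in the cradle: 0 seated, held down by a spring (4 N) and its weight (about 2.5 N); two steel catches stop it dead at 0.006, at a pull of about 11 N. Pulled less than half of this play, the catches have not been tested. It springs back when let go.
- crank_mid (a point): Middle of the crank's grip: a black sleeve, 18 mm across, 50 mm long along the stand's y, spinning freely on its pin. 60 mm from the tilting axis, 105 mm from the cassette's middle towards the stand's -y. Cassette upright: it is level with the axis, 95 mm up, on the stand's -x side. The crank's flat arm lies 70 to 78 mm from the cassette's middle.
- cradle (a joint): Tilt of the cradle and its crank (rad): 0 cassette upright, at a stop; starts up to 0.08; grows as the grip is carried up over the top and down on the far (+x) side; pi: fully upside down, at the other stop, grip again level with the axis. Friction (0.12 N m) holds it wherever it is left.
- spare_cassette: The loose spare, same make and size as the cassette in the cradle, 0.25 kg, standing on the bench to one side. Origin at the centre of its underside, z up; handle bar along its y, centred 79 mm up. Not to be moved.

How it is judged (in metres and radians):
On the way:
1. the cassette, upright in its cradle, is pulled up by more than 3 mm, against its catches (value of joint cassette above 0.003 m and value of joint cradle below 0.25 rad), for 0.2 s.
At the end, for the whole second after the job is handed in: The cradle stands within 0.2 rad (11 degrees) of fully upside down and at rest, with the cassette still seated in it (within 2 mm); the spare cassette is within 20 mm of where it was (value of joint cradle above 2.94 rad and value of joint cassette below 0.002 m and velocity of joint cradle below 0.1 rad/s and distance of spare_cassette from where it was at the start of the episode below 0.02 m); the robot touches nothing.
It fails at once if the spare cassette is moved by more than 20 mm or tipped over (distance of spare_cassette from where it was at the start of the episode above 0.02 m or angle between spare_cassette's own z axis and vertical above 0.3 rad).
It also fails if it takes over 45 s, if anything falls off the work surface, if the arm or the gripper's body presses on something with over 40 N, if the wrist force passes 120 N, or if a joint passes its speed limit or range.

## Working session

There is one attempt and no reset: what is moved stays moved. The work goes in short steps, Python scripts to look and compute and a shell command to move; the robot and the scene stay as the last step left them, time stands still between calls to the robot, and variables do not carry over. Pictures are saved under pics/ and viewed, and the job is handed in when it is done.

```bash
mkdir -p pics; python3 - <<'E'
from plant import monitor, eyes
import cv2,numpy as np
print(monitor.get_obs())
for n in ["scene","side","wrist"]:
    s=eyes.snapshot(n); cv2.imwrite(f"pics/{n}0.png",s["image"][:,:,::-1]); np.savez(f"/tmp/{n}0.npz",**s)
    print(n,[ (k,np.round(v,3).tolist()) for k,v in s.items() if k not in("image","depth")])
E
```

```text
{'clock': 0.0, 'joint_pos': array([-5.88939310e+01,  2.05886547e+01,  6.34204219e-01, -2.10164826e-02,
       -7.01335592e+01, -1.65065299e+01]), 'qvel': array([-0.06669507, -0.02833433, -0.00084592,  0.04428055, -0.04696351,
       -0.04052918]), 'tau': array([-1.87415446e-05, -5.82722068e+01,  2.93061233e+01,  6.99689895e+00,
        6.94057730e-03, -1.61921876e-04]), 'tool_pos': array([ 0.17000079, -0.65275003,  0.2256545 ]), 'orientation': array([ 93.85571864,  89.90979921, 108.4481006 ]), 'force': array([ 0.18816841,  0.19757688, -0.15707911]), 'moment': array([-0.01567801,  0.01773927,  0.04194757]), 'opening': 0.0877100097456718}
scene [('K', [[443.367, 0.0, 314.959], [0.0, 443.367, 204.928], [0.0, 0.0, 1.0]]), ('camera_from_world', [[0.365, 0.931, -0.01, -0.233], [-0.801, 0.32, 0.505, 0.365], [0.474, -0.176, 0.863, -1.652], [0.0, 0.0, 0.0, 1.0]])]
side [('K', [[468.545, 0.0, 319.06], [0.0, 468.545, 207.127], [0.0, 0.0, 1.0]]), ('camera_from_world', [[-0.769, -0.639, -0.021, 0.41], [0.336, -0.432, 0.837, -0.246], [-0.544, 0.636, 0.547, -0.926], [0.0, 0.0, 0.0, 1.0]])]
wrist [('K', [[342.047, 0.0, 319.219], [0.0, 342.047, 203.994], [0.0, 0.0, 1.0]]), ('hand_eye', [[-0.001, 0.278, -0.961, -0.158], [1.0, 0.0, -0.001, -0.0], [-0.0, -0.961, -0.278, -0.075], [0.0, 0.0, 0.0, 1.0]])]
```

View pics/scene0.png

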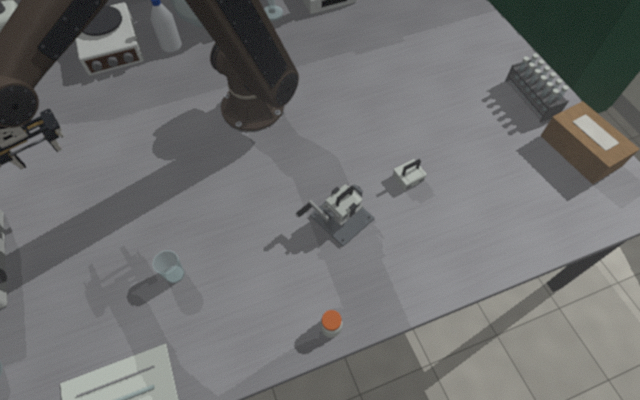

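View pics/side0.png

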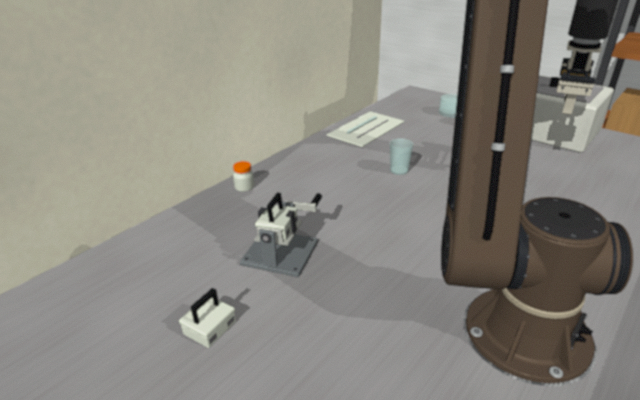

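View pics/wrist0.png

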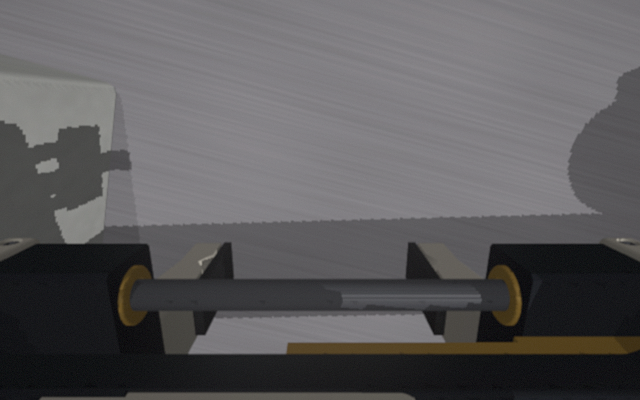

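The scene view shows the cradle near pixel (342,210), the crank grip near (306,209) and the spare near (410,173). The side view shows the cradle at (278,235) and the spare at (208,318). I'll back-project the depth.

```bash
cat > h.py <<'E'
import numpy as np,cv2
from plant import monitor,eyes
from scipy.spatial.transform import Rotation as R
def cloud(s,T=None):
    K=s["K"];d=s["depth"];v,u=np.mgrid[:d.shape[0],:d.shape[1]]
    P=np.stack([(u-K[0,2])/K[0,0]*d,-(v-K[1,2])/K[1,1]*d,-d],-1)
    if T is None: T=np.linalg.inv(s["camera_from_world"])
    W=P@T[:3,:3].T+T[:3,3]; W[d<=0]=np.nan
    return W
def tool(o=None):
    o=o or monitor.get_obs()
    T=np.eye(4);T[:3,:3]=R.from_euler('xyz',o["orientation"],degrees=True).as_matrix();T[:3,3]=o["tool_pos"];return T
def proj(s,p):
    c=s["camera_from_world"]@np.append(p,1);K=s["K"]
    return K[0,0]*c[0]/-c[2]+K[0,2], K[1,1]*-c[1]/-c[2]+K[1,2]
E
python3 - <<'E'
from h import *
for n,(u0,u1,v0,v1) in dict(scene=(280,450,140,260),side=(160,350,170,360)).items():
    s=np.load(f"/tmp/{n}0.npz");W=cloud(s)
    im=s["image"][v0:v1,u0:u1,::-1]; cv2.imwrite(f"pics/{n}z.png",cv2.resize(im,None,fx=4 if n=="scene" else 3,fy=4 if n=="scene" else 3,interpolation=cv2.INTER_CUBIC))
    w=W[v0:v1,u0:u1].reshape(-1,3);c=s["image"][v0:v1,u0:u1].reshape(-1,3).astype(int)
    print(n,"bench z",np.nanmedian(w[:,2]))
    for lo,hi in [(.006,.03),(.03,.06),(.06,.09),(.09,.12),(.12,.14),(.14,.17)]:
        m=(w[:,2]>lo)&(w[:,2]<hi)
        q=w[m]
        if len(q)<3: continue
        k,lab,cen=cv2.kmeans(q[:,:2].astype(np.float32),2,None,(3,50,1e-4),5,0)
        for j in (0,1):
            a=q[lab.ravel()==j]
            print(lo,hi,len(a),np.round(a.mean(0),3),np.round(a.min(0),3),np.round(a.max(0),3))
E
```

```text
scene bench z 0.0022310428357609213
0.006 0.03 600 [0.493 0.358 0.009] [0.244 0.172 0.006] [0.796 0.591 0.029]
0.006 0.03 1386 [0.559 0.112 0.012] [ 0.204 -0.101  0.006] [0.782 0.301 0.029]
0.03 0.06 45 [0.579 0.067 0.044] [0.546 0.057 0.03 ] [0.594 0.188 0.06 ]
0.03 0.06 439 [0.504 0.381 0.042] [0.455 0.34  0.03 ] [0.542 0.43  0.059]
0.06 0.09 98 [0.5   0.383 0.082] [0.49  0.354 0.06 ] [0.507 0.417 0.09 ]
0.06 0.09 181 [0.583 0.108 0.076] [0.526 0.037 0.062] [0.609 0.187 0.09 ]
0.09 0.12 485 [0.558 0.14  0.111] [0.498 0.098 0.09 ] [0.604 0.411 0.12 ]
0.09 0.12 486 [0.559 0.055 0.108] [ 0.517 -0.025  0.091] [0.602 0.098 0.12 ]
0.12 0.14 39 [0.522 0.113 0.127] [0.511 0.097 0.12 ] [0.533 0.149 0.133]
0.12 0.14 56 [0.575 0.127 0.126] [0.545 0.093 0.12 ] [0.596 0.154 0.139]
0.14 0.17 52 [0.554 0.137 0.157] [0.542 0.121 0.147] [0.564 0.153 0.163]
0.14 0.17 47 [0.566 0.107 0.156] [0.556 0.094 0.142] [0.573 0.123 0.162]
side bench z -0.0005418495871492013
0.006 0.03 1779 [0.557 0.123 0.012] [ 0.46  -0.061  0.006] [0.879 0.219 0.03 ]
0.006 0.03 451 [0.477 0.402 0.018] [0.458 0.343 0.006] [0.529 0.433 0.029]
0.03 0.06 186 [ 0.847 -0.029  0.044] [ 0.828 -0.064  0.03 ] [ 0.879 -0.01   0.06 ]
0.03 0.06 1285 [0.495 0.368 0.041] [0.458 0.171 0.03 ] [0.549 0.433 0.06 ]
0.06 0.09 295 [0.497 0.391 0.079] [0.49  0.356 0.06 ] [0.509 0.419 0.087]
0.06 0.09 499 [0.559 0.129 0.075] [ 0.497 -0.048  0.06 ] [0.871 0.191 0.09 ]
0.09 0.12 375 [0.546 0.045 0.104] [ 0.515 -0.021  0.09 ] [0.589 0.097 0.119]
0.09 0.12 916 [0.541 0.147 0.108] [0.507 0.096 0.09 ] [0.598 0.191 0.12 ]
0.12 0.14 54 [0.557 0.149 0.128] [0.54  0.129 0.12 ] [0.598 0.156 0.14 ]
0.12 0.14 76 [0.542 0.107 0.127] [0.515 0.094 0.12 ] [0.571 0.124 0.139]
0.14 0.17 67 [0.561 0.113 0.154] [0.551 0.096 0.142] [0.573 0.131 0.159]
0.14 0.17 75 [0.549 0.146 0.152] [0.541 0.128 0.14 ] [0.56  0.157 0.16 ]
```

View pics/scenez.png

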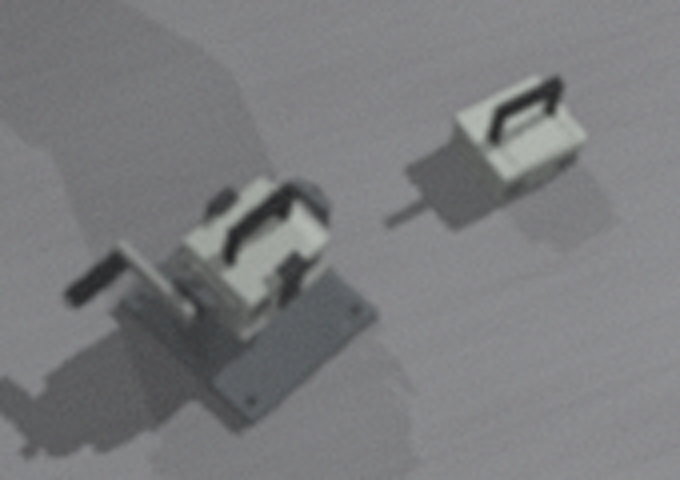

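View pics/sidez.png

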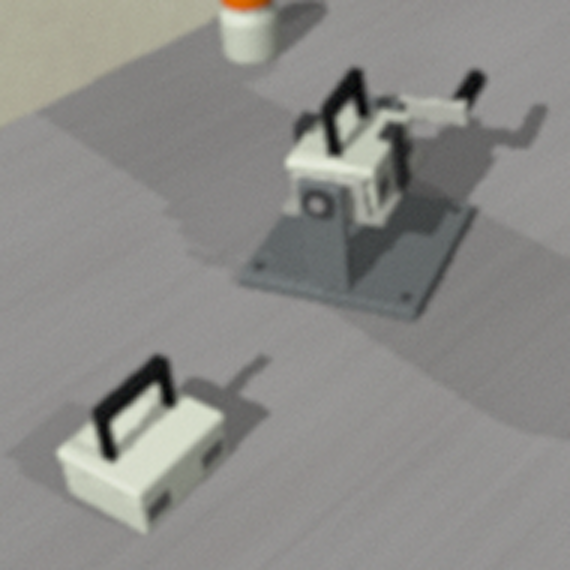

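```bash
python3 - <<'E'
from h import *
Q={'h':[], 'g':[]}
for n,(u0,u1,v0,v1) in dict(scene=(280,450,140,260),side=(160,350,170,360)).items():
    s=np.load(f"/tmp/{n}0.npz");W=cloud(s)
    w=W[v0:v1,u0:u1].reshape(-1,3);c=s["image"][v0:v1,u0:u1].reshape(-1,3).max(1)
    for nm,m in dict(h=(w[:,2]>.146)&(w[:,2]<.17)&(w[:,1]<.25)&(c<90), g=(w[:,2]>.085)&(w[:,2]<.125)&(w[:,1]<.04)&(c<80)&(w[:,0]<.7)).items():
        a=w[m]; mu=a.mean(0);U,S,V=np.linalg.svd(a-mu,full_matrices=False);d=V[0]*np.sign(V[0][1]);t=(a-mu)@d
        Q[nm].append(a)
        print(n,nm,len(a),"mean",mu.round(4),"dir",d.round(3),"yaw",np.degrees(np.arctan2(-d[0],d[1])).round(1),"mid",(mu+d*(t.min()+t.max())/2).round(4),"len",np.ptp(t).round(4), "z",a[:,2].min().round(3),a[:,2].max().round(3))
T=tool();print(T.round(3))
E
```

```text
scene h 72 mean [0.5606 0.1239 0.1563] dir [-0.369  0.929  0.031] yaw 21.7 mid [0.5603 0.1246 0.1563] len 0.0609 z 0.147 0.163
scene g 85 mean [0.5405 0.0043 0.107 ] dir [-0.37   0.928 -0.048] yaw 21.8 mid [0.5405 0.004  0.1071] len 0.0531 z 0.099 0.114
side h 115 mean [0.5552 0.1295 0.1541] dir [-0.347  0.938 -0.015] yaw 20.3 mid [0.5562 0.1265 0.1542] len 0.0624 z 0.146 0.16
side g 61 mean [0.5358 0.0039 0.1054] dir [-0.409  0.913  0.013] yaw 24.1 mid [0.5357 0.0039 0.1054] len 0.0413 z 0.101 0.109
[[-0.    -0.252  0.968  0.17 ]
 [ 0.001  0.968  0.252 -0.653]
 [-1.     0.001 -0.     0.226]
 [ 0.     0.     0.     1.   ]]
```

```bash
python3 -m crank '[{"linear":[0.32,0.64,0.1],"rot":[0,0,0.97],"hand":1},{"linear":[0.32,0.64,0.1],"rot":[0,0,0.97],"hand":1},{"linear":[0.32,0.64,0.1],"rot":[0,0,0.97],"hand":1},{"linear":[0.32,0.64,0.1],"rot":[0,0,0.97],"hand":1},{"linear":[0.32,0.64,0.1],"rot":[0,0,0.97],"hand":1},{"linear":[0.32,0.64,0.1],"rot":[0,0,0.97],"hand":1},{"linear":[0.32,0.64,0.1],"rot":[0,0,0.97],"hand":1},{"linear":[0.32,0.64,0.1],"rot":[0,0,0.97],"hand":1},{"linear":[0.32,0.64,0],"rot":[0,0,0.97],"hand":1},{"linear":[0.32,0.64,0],"rot":[0,0,0.97],"hand":1},{"linear":[0.32,0.64,0],"rot":[0,0,0.97],"hand":1},{"linear":[0.32,0.64,0],"rot":[0,0,0.97],"hand":1},{"linear":[0.32,0.64,0],"rot":[0,0,0.97],"hand":1},{"linear":[0.32,0.64,0],"rot":[0,0,0.97],"hand":1},{"linear":[0.32,0.64,0],"rot":[0,0,0.97],"hand":1},{"linear":[0.32,0.64,0],"rot":[0,0,0.97],"hand":1},{"linear":[0.32,0.64,0],"rot":[0,0,0.97],"hand":1}]'
```

```text
clock: 2.28
tool_pos: [0.5001, 0.0214, 0.2718]
orientation: [80.9, 89.8, -179.6]
force: [0.5, -0.8, 0.1]
opening: 0.0877
```

```bash
python3 -m crank '[{"linear":[0.32,0.58,0],"rot":[0,0,0.97],"hand":1},{"linear":[0.32,0.58,0],"rot":[0,0,0.97],"hand":1},{"linear":[0.32,0.58,0],"rot":[0,0,0.97],"hand":1},{"linear":[0,0,0],"rot":[0,0,0],"hand":1}]'; python3 - <<'E'
from h import *
o=monitor.get_obs();T=tool(o);print(T.round(3))
s=eyes.snapshot("wrist");cv2.imwrite("pics/w1.png",s["image"][:,:,::-1])
W=cloud(s,T@s["hand_eye"]);np.savez("/tmp/w1.npz",W=W,image=s["image"])
c=s["image"].max(2)
m=(W[...,2]>.135)&(W[...,2]<.17)&(c<90)&(np.hypot(W[...,0]-.558,W[...,1]-.1255)<.06)
g=(W[...,2]>.08)&(W[...,2]<.125)&(c<90)&(np.hypot(W[...,0]-.54,W[...,1]-.004)<.04)
for a in (W[m],W[g]):
    if len(a)<5: print(len(a));continue
    mu=a.mean(0);d=np.linalg.svd(a-mu,full_matrices=False)[2][0];d*=np.sign(d[1]);t=(a-mu)@d
    print(len(a),mu.round(4),"yaw",np.degrees(np.arctan2(-d[0],d[1])).round(1),"mid",(mu+d*(t.min()+t.max())/2).round(4),np.ptp(t).round(3),"ztop",np.percentile(a[:,2],[5,50,95]).round(4))
E
```

```text
clock: 2.78
tool_pos: [0.5593, 0.132, 0.2702]
orientation: [83.0, 89.6, -162.2]
force: [-0.5, -0.2, -0.5]
opening: 0.0878
[[-0.006 -0.908 -0.42   0.559]
 [-0.002 -0.42   0.908  0.132]
 [-1.     0.006  0.001  0.27 ]
 [ 0.     0.     0.     1.   ]]
1020 [0.5617 0.1218 0.156 ] yaw 21.0 mid [0.561  0.1237 0.1561] 0.062 ztop [0.1548 0.1565 0.1576]
1214 [0.5411 0.0039 0.1057] yaw 21.8 mid [0.5413 0.0034 0.1057] 0.055 ztop [0.1006 0.1063 0.1084]
```

View pics/w1.png

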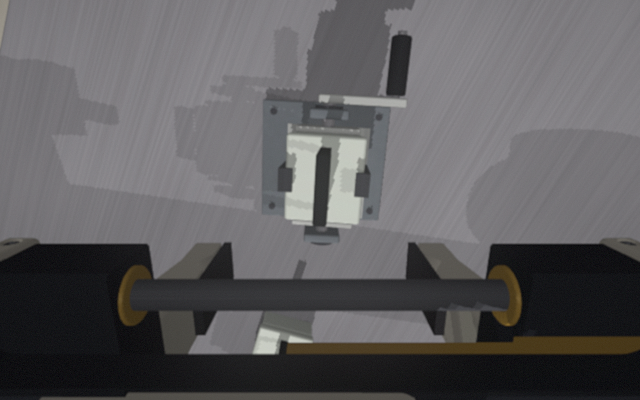

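The wrist view shows the handle bar from (323,150) to (321,225) and the crank sleeve from (402,35) to (396,95). The handle measures (0.561, 0.124, 0.150) with a yaw of about 21.4°, matching the fixed cameras and the 62 mm length. The bar top at 0.157 also fits. I'll align and descend.

```bash
python3 -m crank '[{"linear":[0.03,-0.14,-0.3],"rot":[0,0,-0.68],"hand":1},{"linear":[0,0,-0.35],"rot":[0,0,0],"hand":1},{"linear":[0,0,-0.35],"rot":[0,0,0],"hand":1},{"linear":[0,0,-0.35],"rot":[0,0,0],"hand":1},{"linear":[0,0,-0.3],"rot":[0,0,0],"hand":1},{"linear":[0,0,-0.2],"rot":[0,0,0],"hand":1},{"linear":[0,0,0],"rot":[0,0,0],"hand":1}]'; python3 -c "
from h import *
print(tool().round(4))"
```

```text
clock: 3.7
tool_pos: [0.5576, 0.1171, 0.1577]
orientation: [79.1, 89.7, -170.1]
force: [0.3, 0.7, 0.6]
opening: 0.0876
[[-0.0057 -0.9352 -0.3541  0.5576]
 [-0.001  -0.3541  0.9352  0.1171]
 [-1.      0.0057  0.0011  0.1577]
 [ 0.      0.      0.      1.    ]]
```

```bash
python3 -m crank '[{"linear":[0.06,0.11,-0.15],"rot":[0,0,0.14],"hand":0.7},{"linear":[0,0,-0.12],"rot":[0,0,0],"hand":0.5},{"linear":[0,0,-0.08],"rot":[0,0,0],"hand":0.5},{"linear":[0,0,0],"rot":[0,0,0],"hand":0.5}]'; python3 -c "
from h import *
print(tool().round(4))
s=eyes.snapshot('wrist');cv2.imwrite('pics/w2.png',s['image'][:,:,::-1])"
```

```text
clock: 4.2
tool_pos: [0.5622, 0.1244, 0.1368]
orientation: [69.8, 89.8, -178.7]
force: [0.5, 0.2, -0.5]
opening: 0.0528
[[-3.500e-03 -9.305e-01 -3.662e-01  5.622e-01]
 [-1.000e-04 -3.662e-01  9.305e-01  1.244e-01]
 [-1.000e+00  3.300e-03  1.200e-03  1.368e-01]
 [ 0.000e+00  0.000e+00  0.000e+00  1.000e+00]]
```

View pics/w2.png

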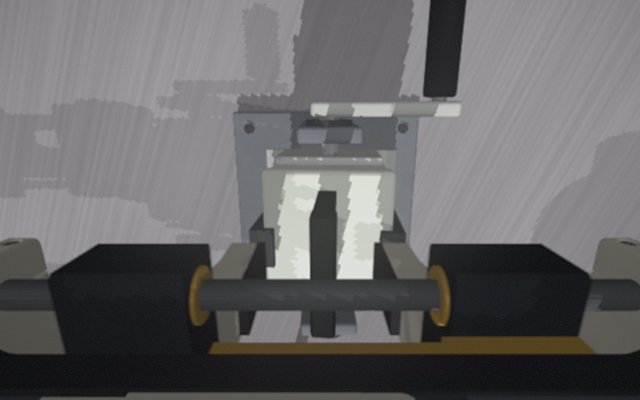

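The bar (column 322) is centred between the fingers (columns about 250 and 395). I'll close on it.

```bash
python3 -m crank '[{"linear":[0,0,0],"rot":[0,0,0],"hand":0},{"linear":[0,0,0],"rot":[0,0,0],"hand":0},{"linear":[0,0,0],"rot":[0,0,0],"hand":0},{"linear":[0,0,0],"rot":[0,0,0],"hand":0},{"linear":[0,0,0],"rot":[0,0,0],"hand":0},{"linear":[0,0,0],"rot":[0,0,0],"hand":0}]'
```

```text
clock: 5.0
tool_pos: [0.5615, 0.1241, 0.1378]
orientation: [72.4, 89.8, -176.2]
force: [-1.9, 1.0, 1.8]
opening: 0.0119
```

```bash
python3 -m crank '[{"linear":[0,0,0.04],"rot":[0,0,0],"hand":0},{"linear":[0,0,0.04],"rot":[0,0,0],"hand":0},{"linear":[0,0,0.04],"rot":[0,0,0],"hand":0}]'
```

```text
clock: 5.38
tool_pos: [0.5604, 0.1237, 0.1426]
orientation: [76.7, 89.6, -171.8]
force: [2.1, -0.4, -9.9]
opening: 0.0118
```

```bash
python3 -m crank '[{"linear":[0,0,0.04],"rot":[0,0,0],"hand":0},{"linear":[0,0,0.02],"rot":[0,0,0],"hand":0},{"linear":[0,0,0.02],"rot":[0,0,0],"hand":0},{"linear":[0,0,0.02],"rot":[0,0,0],"hand":0}]'
```

```text
clock: 5.88
tool_pos: [0.5577, 0.1226, 0.1448]
orientation: [80.2, 89.1, -168.5]
force: [3.4, -1.5, -23.0]
opening: 0.0116
```

Up 7 mm with the pull jumping to 23 N, so it has reached the catches. I'll hold briefly, then lower.

```bash
python3 -m crank '[{"linear":[0,0,0.01],"rot":[0,0,0],"hand":0},{"linear":[0,0,0.01],"rot":[0,0,0],"hand":0},{"linear":[0,0,0.01],"rot":[0,0,0],"hand":0}]';python3 -m crank '[{"linear":[0.01,0,-0.04],"rot":[0,0,0],"hand":0},{"linear":[0.01,0,-0.04],"rot":[0,0,0],"hand":0},{"linear":[0.01,0.01,-0.04],"rot":[0,0,0],"hand":0}]'
```

```text
clock: 6.25
tool_pos: [0.5571, 0.1225, 0.1449]
orientation: [80.4, 89.0, -168.3]
force: [5.7, -0.7, -24.7]
opening: 0.012
clock: 6.62
tool_pos: [0.558, 0.1228, 0.14]
orientation: [82.0, 89.0, -166.7]
force: [-4.3, -3.7, -6.8]
opening: 0.0113
```

```bash
python3 -m crank '[{"linear":[0,0,-0.04],"rot":[0,0,0],"hand":0},{"linear":[0,0,-0.02],"rot":[0,0,0],"hand":0},{"linear":[0,0,0],"rot":[0,0,0],"hand":0.5},{"linear":[0,0,0],"rot":[0,0,0],"hand":0.5},{"linear":[0,0,0],"rot":[0,0,0],"hand":0.5},{"linear":[0,0,0],"rot":[0,0,0],"hand":0.5}]';python3 -c "
from h import *
print(tool().round(4))"
```

```text
clock: 7.38
tool_pos: [0.5647, 0.1252, 0.1443]
orientation: [31.8, 89.9, 143.3]
force: [0.2, -0.3, 0.0]
opening: 0.0422
[[-9.000e-04 -9.303e-01 -3.669e-01  5.647e-01]
 [ 7.000e-04 -3.669e-01  9.303e-01  1.252e-01]
 [-1.000e+00  6.000e-04  1.000e-03  1.443e-01]
 [ 0.000e+00  0.000e+00  0.000e+00  1.000e+00]]
```

```bash
python3 -m crank '[{"linear":[0,0,0.4],"rot":[0,0,0],"hand":0.6},{"linear":[0,0,0.5],"rot":[0,0,0],"hand":0.6},{"linear":[0,0,0.5],"rot":[0,0,0],"hand":0.6},{"linear":[-0.1,-0.4,0],"rot":[0,0,0],"hand":0.6},{"linear":[-0.1,-0.4,0],"rot":[0,0,0],"hand":0.6},{"linear":[-0.1,-0.4,0],"rot":[0,0,0],"hand":0.6},{"linear":[-0.1,-0.4,0],"rot":[0,0,0],"hand":0.6},{"linear":[0,-0.4,0],"rot":[0,0,0],"hand":0.6},{"linear":[0,0,0],"rot":[0,0,0],"hand":0.6}]'
python3 - <<'E'
from h import *
o=monitor.get_obs();T=tool(o);print(T.round(4))
s=eyes.snapshot("wrist");cv2.imwrite("pics/w3.png",s["image"][:,:,::-1])
W=cloud(s,T@s["hand_eye"]);s2=eyes.snapshot("scene");cv2.imwrite("pics/s3.png",s2["image"][:,:,::-1]);W2=cloud(s2)
for W,im in((W,s["image"]),(W2,s2["image"])):
    c=im.max(2)
    m=(W[...,2]>.135)&(W[...,2]<.17)&(c<90)&(np.hypot(W[...,0]-.558,W[...,1]-.1255)<.06)
    g=(W[...,2]>.08)&(W[...,2]<.125)&(c<90)&(np.hypot(W[...,0]-.54,W[...,1]-.004)<.04)
    for a in (W[m],W[g]):
        if len(a)<5: print(len(a));continue
        mu=a.mean(0);d=np.linalg.svd(a-mu,full_matrices=False)[2][0];d*=np.sign(d[1]);t=(a-mu)@d
        print(len(a),mu.round(4),"yaw",np.degrees(np.arctan2(-d[0],d[1])).round(1),"mid",(mu+d*(t.min()+t.max())/2).round(4),np.ptp(t).round(3),"ztop",np.percentile(a[:,2],[5,50,95]).round(4))
E
```

```text
clock: 8.5
tool_pos: [0.537, -0.0035, 0.2274]
orientation: [82.8, 89.8, -165.7]
force: [0.5, 0.0, 0.2]
opening: 0.0527
[[-3.900e-03 -9.309e-01 -3.653e-01  5.370e-01]
 [-1.000e-03 -3.653e-01  9.309e-01 -3.500e-03]
 [-1.000e+00  4.000e-03  5.000e-04  2.274e-01]
 [ 0.000e+00  0.000e+00  0.000e+00  1.000e+00]]
28 [0.5555 0.1153 0.1532] yaw 28.5 mid [0.5553 0.1157 0.1526] 0.011 ztop [0.1489 0.1535 0.1565]
1204 [0.5403 0.0033 0.103 ] yaw 17.1 mid [0.5401 0.004  0.1029] 0.059 ztop [0.0975 0.104  0.1059]
85 [0.5587 0.1221 0.1545] yaw 21.3 mid [0.5584 0.123  0.1546] 0.062 ztop [0.1431 0.1564 0.1612]
87 [0.5403 0.0041 0.1043] yaw 20.0 mid [0.5401 0.0048 0.1042] 0.056 ztop [0.097  0.1048 0.1102]
```

View pics/w3.png

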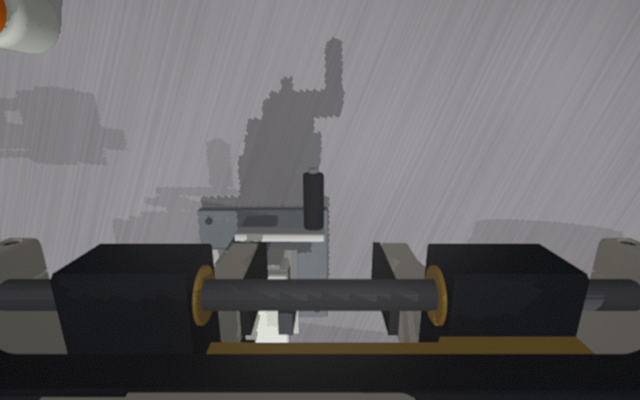

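Crank sleeve from (313,175) to (313,228), and its centre measures (0.540, 0.003, 0.096), matching the stand geometry. I'll descend on it.

```bash
python3 -m crank '[{"linear":[0.07,0.07,-0.3],"rot":[0,0,0],"hand":0.6},{"linear":[0,0,-0.4],"rot":[0,0,0],"hand":0.6},{"linear":[0,0,-0.4],"rot":[0,0,0],"hand":0.6},{"linear":[0,0,-0.4],"rot":[0,0,0],"hand":0.6},{"linear":[0,0,-0.4],"rot":[0,0,0],"hand":0.6},{"linear":[0,0,0],"rot":[0,0,0],"hand":0.6}]'; python3 -c "
from h import *
print(tool().round(4))
s=eyes.snapshot('wrist');cv2.imwrite('pics/w4.png',s['image'][:,:,::-1])"
```

```text
clock: 9.35
tool_pos: [0.5412, 0.0043, 0.1094]
orientation: [80.8, 89.8, -167.5]
force: [0.3, -0.4, -0.1]
opening: 0.0528
[[-3.700e-03 -9.294e-01 -3.690e-01  5.412e-01]
 [-8.000e-04 -3.690e-01  9.294e-01  4.300e-03]
 [-1.000e+00  3.800e-03  6.000e-04  1.094e-01]
 [ 0.000e+00  0.000e+00  0.000e+00  1.000e+00]]
```

View pics/w4.png

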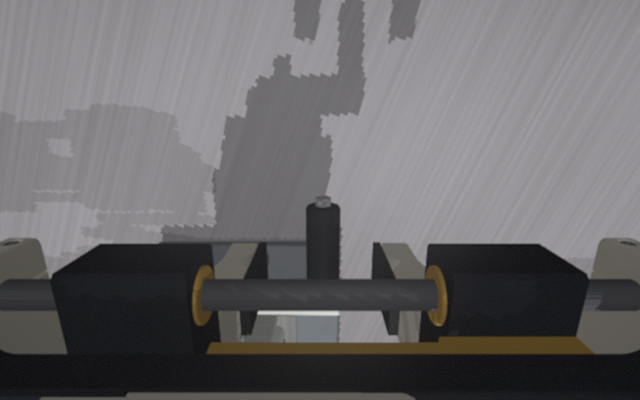

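The sleeve (column 322) is centred between the fingers. I'll go down 29 mm and close.

```bash
python3 -m crank '[{"linear":[0,-0.06,-0.25],"rot":[0,0,0],"hand":0.6},{"linear":[0,0,-0.25],"rot":[0,0,0],"hand":0.6},{"linear":[0,0,0],"rot":[0,0,0],"hand":0.6},{"linear":[0,0,0],"rot":[0,0,0],"hand":0},{"linear":[0,0,0],"rot":[0,0,0],"hand":0},{"linear":[0,0,0],"rot":[0,0,0],"hand":0},{"linear":[0,0,0],"rot":[0,0,0],"hand":0},{"linear":[0,0,0],"rot":[0,0,0],"hand":0}]'; python3 -c "
from h import *
print(tool().round(4))"
```

```text
clock: 10.4
tool_pos: [0.5407, 0.0001, 0.0808]
orientation: [87.1, 89.8, -161.3]
force: [2.0, 0.7, -1.6]
opening: 0.0172
[[-3.300e-03 -9.294e-01 -3.691e-01  5.407e-01]
 [-1.100e-03 -3.691e-01  9.294e-01  1.000e-04]
 [-1.000e+00  3.500e-03  2.000e-04  8.080e-02]
 [ 0.000e+00  0.000e+00  0.000e+00  1.000e+00]]
```

```bash
cat > arc.py <<'E'
from h import *
T=tool();C=np.array([.5964,.0222,.079]);ex=np.array([.929,.369,0]);d=T[:3,3]-C
h=d@ex;z=d[2];th=np.arctan2(z,-h)
print("theta",np.degrees(th).round(1),"r",np.hypot(h,z).round(4),"lat",(d@np.array([-.369,.929,0])).round(4),"yaw",np.degrees(np.arctan2(-T[1,1],-T[0,1])).round(1),"toolx",T[:3,0].round(3),"F",monitor.get_obs()["force"].round(1))
for a in (10,20,30,40,50,60): # remaining to points on the arc
    t=th+np.radians(a);p=C+.06*(-np.cos(t)*ex+np.sin(t)*np.array([0,0,1]));print(a,((p-T[:3,3])/.06).round(3))
E
python3 -m crank '[{"linear":[0.014,0.006,0.174],"rot":[0,0,0],"hand":0},{"linear":[0.042,0.017,0.168],"rot":[0,0,0],"hand":0},{"linear":[0.069,0.027,0.158],"rot":[0,0,0],"hand":0}]'; python3 arc.py
```

```text
clock: 10.78
tool_pos: [0.55, 0.0038, 0.1126]
orientation: [84.9, 89.9, -163.4]
force: [6.4, 0.6, -8.3]
opening: 0.0174
theta 33.9 r 0.0601 lat 0.0001 yaw 21.7 toolx [-0.001 -0.    -1.   ] F [ 6.4  0.6 -8.3]
10 [0.105 0.041 0.134]
20 [0.227 0.089 0.249]
30 [0.365 0.144 0.339]
40 [0.516 0.204 0.402]
50 [0.675 0.267 0.435]
60 [0.837 0.332 0.438]
```

Excellent tracking. I'll continue.

```bash
python3 -m crank '[{"linear":[0.105,0.041,0.134],"rot":[0,0,0],"hand":0},{"linear":[0.122,0.048,0.115],"rot":[0,0,0],"hand":0},{"linear":[0.138,0.055,0.09],"rot":[0,0,0],"hand":0},{"linear":[0.15,0.06,0.063],"rot":[0,0,0],"hand":0}]'; python3 arc.py
```

```text
clock: 11.28
tool_pos: [0.5813, 0.0163, 0.1371]
orientation: [80.2, 89.7, -168.2]
force: [0.9, -3.0, -12.0]
opening: 0.0173
theta 74.4 r 0.0603 lat 0.0001 yaw 21.6 toolx [-0.005 -0.001 -1.   ] F [  0.9  -3.  -12. ]
10 [0.161 0.063 0.027]
20 [0.323 0.127 0.029]
30 [0.483 0.191 0.001]
40 [ 0.635  0.251 -0.057]
50 [ 0.776  0.307 -0.143]
60 [ 0.902  0.357 -0.254]
```

```bash
python3 -m crank '[{"linear":[0.161,0.063,0.027],"rot":[0,0,0],"hand":0},{"linear":[0.162,0.064,0.002],"rot":[0,0,0],"hand":0},{"linear":[0.16,0.064,-0.028],"rot":[0,0,0],"hand":0},{"linear":[0.152,0.06,-0.058],"rot":[0,0,0],"hand":0}]'; python3 arc.py
```

```text
clock: 11.78
tool_pos: [0.6199, 0.0315, 0.1337]
orientation: [84.4, 89.5, -164.0]
force: [-3.9, -3.0, -3.5]
opening: 0.0169
theta 114.8 r 0.0602 lat -0.0001 yaw 21.6 toolx [-0.009 -0.003 -1.   ] F [-3.9 -3.  -3.5]
10 [ 0.138  0.056 -0.09 ]
20 [ 0.263  0.106 -0.202]
30 [ 0.367  0.147 -0.335]
40 [ 0.448  0.179 -0.486]
50 [ 0.504  0.202 -0.649]
60 [ 0.533  0.213 -0.821]
```

```bash
python3 -m crank '[{"linear":[0.138,0.056,-0.09],"rot":[0,0,0],"hand":0},{"linear":[0.125,0.05,-0.112],"rot":[0,0,0],"hand":0},{"linear":[0.104,0.041,-0.133],"rot":[0,0,0],"hand":0},{"linear":[0.081,0.032,-0.151],"rot":[0,0,0],"hand":0}]'; python3 arc.py
```

```text
clock: 12.28
tool_pos: [0.648, 0.0425, 0.1024]
orientation: [85.9, 89.3, -162.5]
force: [-6.0, -2.8, -0.6]
opening: 0.0172
theta 157.1 r 0.0601 lat -0.0001 yaw 21.6 toolx [-0.011 -0.004 -1.   ] F [-6.  -2.8 -0.6]
10 [ 0.046  0.021 -0.167]
20 [ 0.068  0.029 -0.34 ]
30 [ 0.062  0.027 -0.514]
40 [ 0.029  0.014 -0.684]
50 [-0.032 -0.011 -0.846]
60 [-0.118 -0.045 -0.993]
```

```bash
python3 -m crank '[{"linear":[0.046,0.021,-0.167],"rot":[0,0,0],"hand":0},{"linear":[0.022,0.008,-0.173],"rot":[0,0,0],"hand":0},{"linear":[0,0,-0.05],"rot":[0,0,0],"hand":0},{"linear":[0,0,-0.03],"rot":[0,0,0],"hand":0}]'; python3 arc.py
```

```text
clock: 12.78
tool_pos: [0.6524, 0.0442, 0.0786]
orientation: [92.8, 89.3, -155.5]
force: [-13.1, -0.1, 20.4]
opening: 0.0166
theta -179.6 r 0.0602 lat -0.0002 yaw 21.7 toolx [-0.012 -0.005 -1.   ] F [-13.1  -0.1  20.4]
10 [-0.02  -0.004 -0.174]
20 [-0.063 -0.021 -0.342]
30 [-0.132 -0.049 -0.499]
40 [-0.226 -0.086 -0.641]
50 [-0.341 -0.132 -0.764]
60 [-0.474 -0.185 -0.863]
```

It is against the far stop (20 N upward reaction). I'll open and withdraw upward.

```bash
python3 -m crank '[{"linear":[0,0,0],"rot":[0,0,0],"hand":0.5},{"linear":[0,0,0],"rot":[0,0,0],"hand":0.5},{"linear":[0,0,0],"rot":[0,0,0],"hand":0.5},{"linear":[0,0,0],"rot":[0,0,0],"hand":0.5}]'; python3 arc.py; python3 -c "
from h import *
s=eyes.snapshot('wrist');cv2.imwrite('pics/w5.png',s['image'][:,:,::-1])"
```

```text
clock: 13.28
tool_pos: [0.6568, 0.0465, 0.0802]
orientation: [107.3, 89.8, -140.9]
force: [-0.1, 0.1, 0.3]
opening: 0.0432
theta 179.0 r 0.0651 lat 0.0003 yaw 21.8 toolx [-0.003 -0.003 -1.   ] F [-0.1  0.1  0.3]
10 [-0.09  -0.04  -0.175]
20 [-0.129 -0.056 -0.345]
30 [-0.194 -0.082 -0.504]
40 [-0.285 -0.118 -0.648]
50 [-0.397 -0.162 -0.774]
60 [-0.528 -0.214 -0.876]
```

View pics/w5.png

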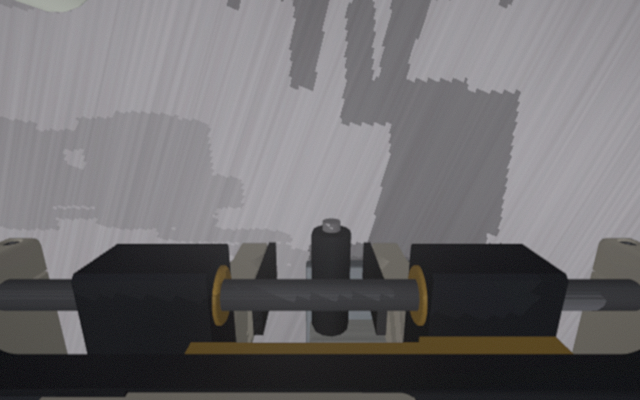

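The sleeve (column 331) is clear of both pads (about 272 and 368), with zero force. I'll rise.

```bash
python3 -m crank '[{"linear":[-0.05,-0.02,0.15],"rot":[0,0,0],"hand":0.6},{"linear":[0,0,0.3],"rot":[0,0,0],"hand":0.6},{"linear":[0,0,0.5],"rot":[0,0,0],"hand":0.6},{"linear":[0,0,0.6],"rot":[0,0,0],"hand":0.6},{"linear":[0,-0.5,0.5],"rot":[0,0,0],"hand":0.6},{"linear":[0,-0.6,0.3],"rot":[0,0,0],"hand":0.6},{"linear":[0,-0.7,0],"rot":[0,0,0],"hand":0.6},{"linear":[0,-0.7,0],"rot":[0,0,0],"hand":0.6},{"linear":[-0.3,-0.7,0],"rot":[0,0,0],"hand":0.6},{"linear":[-0.3,-0.7,0],"rot":[0,0,0],"hand":0.6},{"linear":[0,0,0],"rot":[0,0,0],"hand":0.6},{"linear":[0,0,0],"rot":[0,0,0],"hand":0.6}]'
python3 - <<'E'
from h import *
C=np.array([.5575,.122,.095]);ex=np.array([.929,.369,0]);ey=np.array([-.369,.929,0])
for n,(u0,u1,v0,v1) in dict(scene=(280,450,140,260),side=(160,350,170,360)).items():
    s=eyes.snapshot(n);np.savez(f"/tmp/{n}9.npz",**s);W=cloud(s);W0=cloud(np.load(f"/tmp/{n}0.npz"))
    cv2.imwrite(f"pics/{n}9.png",cv2.resize(s["image"][v0:v1,u0:u1,::-1],None,fx=3,fy=3,interpolation=cv2.INTER_CUBIC))
    for w in (W0,W):
        m=(w[...,2]>.025)&(w[...,2]<.1)&(np.hypot(w[...,0]-.5,w[...,1]-.386)<.07);print(n,"spare",m.sum(),w[m].mean(0).round(4))
    d=W-C;y=d@ey
    g=(s["image"].max(2)<90)&(np.abs(y+.105)<.03)&(W[...,2]>.06)&(W[...,2]<.17)&(np.abs(d@ex)<.09)
    print("grip",g.sum(),"h",(d@ex)[g].mean().round(4),"z above axis",d[...,2][g].mean().round(4), d[...,2][g].max().round(4))
    a=(s["image"].min(2)>120)&(np.abs(y+.074)<.008)&(W[...,2]>.06)&(W[...,2]<.17)&(np.abs(d@ex)<.09)
    if a.sum()>5: print("arm",a.sum(),np.c_[(d@ex)[a],d[...,2][a]].min(0).round(3),np.c_[(d@ex)[a],d[...,2][a]].max(0).round(3))
print(monitor.get_obs()["force"])
E
```

```text
clock: 14.82
tool_pos: [0.6175, -0.1962, 0.2437]
orientation: [-126.6, 89.2, -14.7]
force: [0.2, -0.6, 0.2]
opening: 0.0525
scene spare 563 [0.5039 0.3809 0.0489]
scene spare 565 [0.5042 0.3808 0.049 ]
grip 119 h 0.055 z above axis 0.0071 0.0147
arm 59 [-0.01   0.005] [0.066 0.016]
side spare 1516 [0.4912 0.3927 0.047 ]
side spare 1513 [0.4911 0.3927 0.047 ]
grip 60 h 0.0552 z above axis 0.0061 0.0108
arm 39 [-0.011 -0.009] [0.068 0.011]
[-0.35094947  0.46895003  0.04015188]
```

View pics/side9.png

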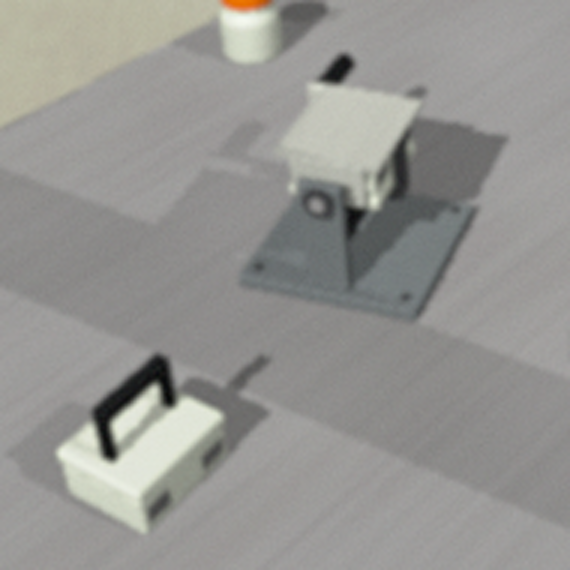

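View pics/scene9.png

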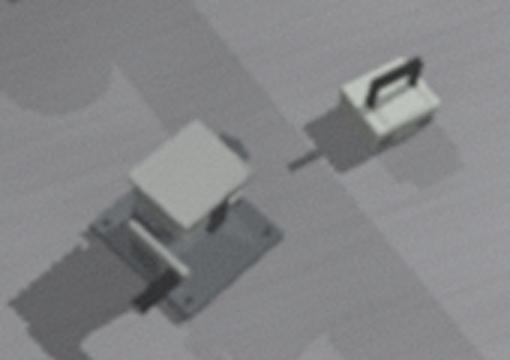

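The cassette hangs upside down with the crank level on the far side, the spare is unmoved, and the arm is clear. Handing in.

```bash
python3 -c "
from plant import ticket; print(ticket.close_job())"
```

```text
the job is handed in; nothing more can be done
None
```

The job is done and handed in at about 15 s. The cassette passed the tug test and now hangs upside down in the cradle. `close_job()` gave no verdict.

- **Tug test:** I pulled the handle up about 7 mm. The force rose from about 10 N to 23–25 N and the handle stopped rising, which fits the catches holding. I held it for about 0.4 s, lowered it and let go; the force returned to zero.
- **Turning over:** I carried the crank over the top along its 60 mm arc until the far stop pushed back with about 20 N. Then I opened the gripper and moved the arm well clear.
- **Last checks:** Both fixed cameras show the grip level with the axis on the far side and the cassette's underside on top. The spare's measured position changed by less than 0.5 mm, and the force on the tool is about zero.
- **Not measured:** I did not measure the cassette's 2 mm seating after the turn. It rests on the spring (4 N) outweighing the cassette (2.5 N), and the pictures show no visible gap.

No check failed. The measured positions from the cameras differed by up to about 5 mm, and the first readings of the stand's angle by a few degrees, so I used the closer wrist view for both grasps.

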